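# Load the softener hopper with salt tablets

### The arm

A 7-joint arm with a two-finger parallel gripper is mounted at the origin on the work surface. World frame = base frame: x ahead of the robot, y to its left, z up, the work surface at z = 0. Lengths are in m, angles in rad, forces in N, time in s.
With the tool pointing down it reaches from about 0.425 to 1.025 m from the base axis. Payload 3.6 kg.
Tool frame: the origin (TCP) lies midway between the tips of the shut fingers; the grasp point (between the pads) lies bot.pinch_z behind it (bot.pinch_z is the distance from the TCP to the grasp point, in m); z points along the fingers, y is the line along which they close (so a half turn about z gives the same grasp; the last joint's range is limited). The gripper opens to 85 mm and grips with 20 to 120 N. Pads are 22 mm wide; open, the fingers measure 114 mm over their backs; the gripper's body (76 mm by 85 mm) begins 54 mm behind the grasp point. The pads swing forward as they close: fully open they stand 13 mm farther back than shut.
Start: joints at [1.149, 0.591, 0.048, 1.609, -0.033, 0.943, -0.034], TCP at [0.233, -0.686, 0.231] pointing down, gripper open.
Joint ranges: [-2.69, 2.69], [-0.47, 2.24], [-1.27, 1.36], [0.19, 2.51], [-1.53, 4.68], [0.08, 2.07], [-3.09, 3.09]. Speed limits (rad/s): [2.57, 2.57, 3.14, 3.14, 3.14, 3.14, 3.14].

### API

Orientations are given as a unit quaternion [x, y, z, w].
In Python, from bench import bot gives the robot as it stands.
- The arm moves only by the tool step_arm, never from a script. Its argument "increments" is a list of rows, each a list of 3 entries, a list of its own where there are three numbers: the shift along the world's x, y, z in mm, then the turn about the world's z in degrees, then the finger opening in mm, from 0 to 85.4. In form: [[[tx, ty, tz], roll, grip], ...]. A call has 1 to 5 rows; each row is the pose to reach, as a shift and turn from the pose commanded when the call began; what a row does not reach only later rows make up. A row lasts 1/8 s, in which the tool goes at most 62.5 mm and 10.7 degrees, less where a joint would pass 70% of its speed; a pose out of reach is approached as far as the arm can. A call with a gripper value outside its range is refused whole. The fingers move at their own pace and stop on an object; "force" is the grip in N (left out, the last holds). Time passes only in rows, so rows that repeat a pose let the fingers close. It gives the time, the measured TCP pose, the force, the opening and the grip force at its end, in the units of the state.
- bot.read_state(): the state, without advancing time (a new reading comes with each control period).
- bot.camera(name): name is "side" or "top"; returns (picture, depth): 384x512x3 uint8, red, green, blue; 384x512 float32, m along the optical axis (not along the pixel's ray), 0 where there is no reading.
- bot.camera_model(name): a dict with "fx", "fy", "cx", "cy" (pixels), "T" (4x4, takes a point from camera to world coordinates). Camera axes: x right, y down, z forward; pixel columns grow to the right and rows downward; lengths in m; the calibration is good to about 2 mm. A picture is of the moment at which its call begins. camera_model takes no time and is no camera call.
- bot.sign_off(): hands the job in; it is judged then, once.
Trained networks look in the newest picture that a camera, given by its name, has taken for a name from the list of things; names that differ only in an ending like _2 or _b are one class to them, and where a whole thing is asked for, a point or a joint stands for the part that bears it (a point fixed in the world has none). Each returns a list of dicts, best first, with "confidence" (0 to 1); they miss things now and then, are a little off and sometimes report something else, mostly with a low value. They report only what shows in the picture. A call takes as long as a camera call. They do not tell look-alikes from the thing itself.
- bot.spot_in(camera, target): "position" ([x, y, z] in m, in world coordinates, good to about 4 mm: the middle of the surface that is visible of it).
- bot.regions_of(camera, target): "mask" (384x512 bool, what is visible of it).
- bot.spot_point(camera, target): "position" ([x, y, z] in m, in world coordinates, good to about 4 mm: a listed point, or the origin of a listed thing).
The state is a dict: "t": time; "joint_pos": joint angles; "qd": joint speeds; "joint_efforts": joint torques, N m; "position": TCP position; "ee_rot": TCP orientation; "force": force on the tool from outside, world axes, zero at the start; "torque": the same for the moment, N m; "opening": finger opening in m; "finger_force": force on a finger pad.
Only numpy, scipy, OpenCV 4.12 (cv2) and the standard library are available. Lean on these libraries where they do the work, as an engineer would, in place of code of your own. Each camera call takes 0.05 s, during which the arm holds its last target. There are 200 camera calls.

### The job

Slide the blue lid of the tablet box open over its ridge, and with the red-handled scoop transfer every salt tablet from the box into the blue feed hopper; the gripper itself must not touch the tablets. Once all are in, slide the lid fully shut so that it drops back behind the ridge. Leave the scoop standing upright in the middle of its green mat, and leave the other things on the bench where they are.

Things in the scene. Friction and masses are not known exactly. Their poses are not given: they have to be found in the camera images.
- box: White slide-top tablet box fixed to the bench, 389 x 140 x 59 mm. Origin: centre of its underside. Its -x half is the tablet well; its +x half is a closed compartment with a flat top (deck) 45 mm high, onto which the lid slides. Grey rails along both long sides, tops 59 mm high, overhang the lid; 112 mm free between them. A stop at x = +186.5 mm ends the lid's travel.
- well (a point): Centre of the well's floor (box x = -94 mm, 5 mm above the bench); axes as the box. The well is 185 mm long and 110 mm wide inside: end wall face at box x = -186.5 mm, deck-side face at x = -1.5 mm, sides at y = +-55 mm.
- lid: Blue lid, a loose 187 x 125 x 5 mm plate, 0.2 kg, captive in the channel under the rails (play 1.5 mm sideways, 4 mm upwards). Origin: centre of its underside; axes as the box. Shut: origin at box x = -91.5 mm, 45 mm high (1.5 mm play each way). To open it slides along box +x, over the ridge (a few newtons); fully open at box x = +93 mm.
- ridge (a point): Middle of the top of the low orange ridge, 2.2 mm high and 12 mm broad, that crosses the lid's path at box x = +10 mm. The lid's nose climbs it on opening; when shut the nose drops down behind it again (on the well side).
- lid_tab (a point): Centre of the dark upright tab in the middle of the lid: 12 mm thick (lid x), 50 mm wide (lid y), from the plate's top up to 35 mm above the lid's underside; this point is 20 mm above the lid's underside (so 65 mm above the bench).
- lid_nose (a point): Middle of the lid's +x end edge, at its underside, 93.5 mm from the lid's origin. 45 mm above the bench when shut.
- scoop: Steel scoop, 0.22 kg, with a light upright red handle, stands on its flat pan. Origin: on the pan's underside; mouth towards its -x. Pan: thin lip (1.5 mm) at x = -38 mm, back wall (40 mm high) at +37 mm, 64 mm wide, sides 30 mm high (from x = -8 mm back), floor 3 mm thick. Smooth: tablets slide out once the mouth is tipped down 30 degrees or more.
- scoop_grip (a point): Grip point on the handle's axis, 108 mm above the pan's underside, scoop x = +28 mm; axes as the scoop. The handle is 18 mm thick (x) and 30 mm wide (y), from 35 to 135 mm above the underside, its top end black. Tablets fit under the handle's lower end.
- mat: Green rubber mat fixed on the bench, 170 x 160 x 4 mm, where the scoop stands; origin: centre of its underside.
- mat_c (a point): Centre of the top of the mat, 4 mm above the bench.
- hopper_rim (a point): Centre of the mouth of the blue, see-through feed hopper, fixed to the bench: a round bowl on a white foot, rim 130 mm above the bench, 89 mm outer and 85 mm inner radius at the rim, tapering to 50 mm radius at its floor, 26 mm above the bench. A short white outlet pipe sticks out at its foot.
- tablet1_c (a point): Centre of a white salt tablet, a domed disc 25 mm across and 17 mm thick, 15 g; its z axis is the disc's axis. Starts flat on the floor of the well, in the 97 mm next to the end wall at -x. Between 4 and 8 tablets are present (None: absent).
- tablet2_c (a point): Centre of a white salt tablet, a domed disc 25 mm across and 17 mm thick, 15 g; its z axis is the disc's axis. Starts flat on the floor of the well, in the 97 mm next to the end wall at -x. Between 4 and 8 tablets are present (None: absent).
- tablet3_c (a point): Centre of a white salt tablet, a domed disc 25 mm across and 17 mm thick, 15 g; its z axis is the disc's axis. Starts flat on the floor of the well, in the 97 mm next to the end wall at -x. Between 4 and 8 tablets are present (None: absent).
- tablet4_c (a point): Centre of a white salt tablet, a domed disc 25 mm across and 17 mm thick, 15 g; its z axis is the disc's axis. Starts flat on the floor of the well, in the 97 mm next to the end wall at -x. Between 4 and 8 tablets are present (None: absent).
- tablet5_c (a point): Centre of a white salt tablet, a domed disc 25 mm across and 17 mm thick, 15 g; its z axis is the disc's axis. Starts flat on the floor of the well, in the 97 mm next to the end wall at -x. Between 4 and 8 tablets are present (None: absent).
- tablet6_c (a point): Centre of a white salt tablet, a domed disc 25 mm across and 17 mm thick, 15 g; its z axis is the disc's axis. Starts flat on the floor of the well, in the 97 mm next to the end wall at -x. Between 4 and 8 tablets are present (None: absent).
- tablet7_c (a point): Centre of a white salt tablet, a domed disc 25 mm across and 17 mm thick, 15 g; its z axis is the disc's axis. Starts flat on the floor of the well, in the 97 mm next to the end wall at -x. Between 4 and 8 tablets are present (None: absent).
- tablet8_c (a point): Centre of a white salt tablet, a domed disc 25 mm across and 17 mm thick, 15 g; its z axis is the disc's axis. Starts flat on the floor of the well, in the 97 mm next to the end wall at -x. Between 4 and 8 tablets are present (None: absent).
- jar: White lidded jar, 90 mm across, 170 mm tall, a loose bystander, not to be disturbed. Origin: centre of its underside.
- sample_bottle: Clear sample bottle with a blue cap, 50 mm across, 100 mm tall, a loose bystander, not to be disturbed. Origin: centre of its underside.
- wrench: Open-ended wrench lying on the bench, about 180 mm long, a loose bystander, not to be disturbed. Origin: centre of its underside.
- pipe_tee: White plastic pipe tee, 80 x 60 x 34 mm, a loose bystander, not to be disturbed. Origin: centre of its underside.
- ball_valve: White ball valve with a black lever, 70 x 36 x 58 mm, a loose bystander, not to be disturbed. Origin: centre of its underside.
Not all that is in view belongs to the job. What is shaped like the part that bears hopper_rim but pink is not meant.

How it is judged:
By the outcome, as a careful person would: the job done as asked, in the order asked, and still so for the second after the job is handed in, with the robot touching nothing.
Of tablet1, tablet2, tablet3, tablet4, tablet5, tablet6, tablet7, tablet8 only 4 to 8 are there at a start; the rules pass over those that are not, and their reading is None.
At some moment in a run one of scoop may be knocked a few centimetres aside while the robot is not near it.
It also fails if it takes over 210 s, if anything falls off the work surface, if the arm or the gripper's body presses on something with over 40 N, if the wrist force passes 120 N, or if a joint passes its speed limit or range.

## Working session

There is one attempt and no reset: what is moved stays moved. The work goes in short steps, Python scripts to look and compute and a tool call to move; the robot and the scene stay as the last step left them, time stands still between calls to the robot, and variables do not carry over. Pictures are saved under pics/ and viewed, at most 14 in all, crops included, and the job is handed in when it is done.

Besides the shell and the picture viewer there is one more tool, called as a command line: name --argument value ..., lists and objects as JSON in quotes. step_arm: Moves the arm, as the interface text tells. Its arguments: {"type":"object","properties":{"increments":{"type":"array"},"force":{"type":"number"}},"required":["increments"]}

```bash
mkdir -p pics; ls
cat > h.py <<'E'
import numpy as np, cv2
from bench import bot
from scipy.spatial.transform import Rotation as R
def pic(c,name):
    p,d=bot.camera(c); cv2.imwrite('pics/'+name,p[:,:,::-1]); return p,d
def pts(c,d):
    m=bot.camera_model(c); v,u=np.mgrid[:384,:512]
    P=np.stack([(u-m['cx'])/m['fx']*d,(v-m['cy'])/m['fy']*d,d],-1)
    T=np.array(m['T']); return P@T[:3,:3].T+T[:3,3]
def proj(c,P):
    m=bot.camera_model(c); T=np.linalg.inv(np.array(m['T'])); q=T[:3,:3]@np.array(P)+T[:3,3]
    return (q[0]/q[2]*m['fx']+m['cx'],q[1]/q[2]*m['fy']+m['cy'])
def show(c,t,n=2,f='spot_point'):
    for r in getattr(bot,f)(c,t)[:n]: print(c,t,np.round(r['position'],4),round(r['confidence'],2))
E
python3 - <<'E'
from h import *
s=bot.read_state(); print(bot.pinch_z,s['position'],s['ee_rot'],s['opening'])
a,_=pic('top','t0.png'); b,_=pic('side','s0.png')
for t in ['well','ridge','lid_tab','lid_nose','scoop_grip','mat_c','hopper_rim','lid','jar','sample_bottle']: show('top',t)
for t in ['scoop_grip','lid_tab','hopper_rim']: show('side',t)
for c in('top','side'): print(np.round(bot.camera_model(c)['T'],2).tolist())
E
```

```text
pics
0.0187 [ 0.23319153 -0.6855928   0.23014582] [ 9.86585719e-01  1.63240136e-01 -2.42622394e-04 -1.10375392e-03] 0.08576767734398666
top ridge [ 0.5742 -0.0057  0.0459] 0.96
top ridge [ 0.471  -0.0031  0.0431] 0.74
top lid_tab [0.4639 0.0008 0.0638] 0.59
top lid_nose [ 0.5619 -0.0115  0.0438] 0.69
top scoop_grip [ 0.5448 -0.3073  0.1121] 0.95
top mat_c [ 0.5258 -0.3092  0.0013] 0.71
top mat_c [ 0.5275 -0.3113 -0.006 ] 0.62
top hopper_rim [0.5539 0.3085 0.1288] 0.94
top hopper_rim [0.2549 0.3727 0.1292] 0.88
top lid [ 0.4697 -0.0039  0.045 ] 0.97
top jar [6.080e-01 5.037e-01 2.000e-04] 0.75
top sample_bottle [ 3.508e-01  2.012e-01 -1.000e-04] 0.44
top sample_bottle [ 0.5453 -0.3102  0.11  ] 0.21
side scoop_grip [ 0.549  -0.3127  0.1072] 0.74
side lid_tab [ 0.4691 -0.005   0.0618] 0.82
side hopper_rim [0.5606 0.3088 0.1284] 0.63
side hopper_rim [ 0.6089  0.501  -0.0028] 0.47
[[0.02, -1.0, 0.05, 0.34], [-1.0, -0.02, 0.02, -0.0], [-0.01, -0.05, -1.0, 1.57], [0.0, 0.0, 0.0, 1.0]]
[[-0.86, -0.3, 0.42, -0.14], [-0.51, 0.53, -0.67, 0.93], [-0.01, -0.79, -0.61, 0.95], [0.0, 0.0, 0.0, 1.0]]
```

View pics/t0.png

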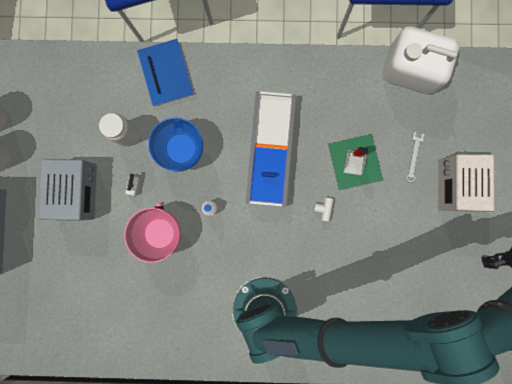

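View pics/s0.png

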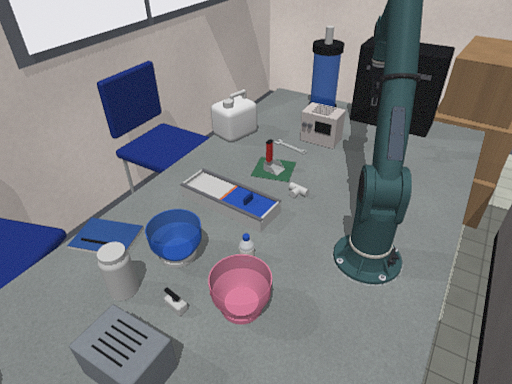

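Run:
```python
from h import *
p,d=pic('top','t1.png'); P=pts('top',d)
hsv=cv2.cvtColor(p,cv2.COLOR_RGB2HSV)
def rect(m,n):
    Q=P[m][:,:2].astype(np.float32); r=cv2.minAreaRect(Q*1000); print(n,m.sum(),np.round(r[0],1),np.round(r[1],1),round(r[2],2))
x,y,z=P[...,0],P[...,1],P[...,2]
reg=(x>.3)&(x<.85)&(abs(y)<.12)&(d>0)
def big(m):
    m=cv2.morphologyEx(m.astype(np.uint8),cv2.MORPH_OPEN,np.ones((2,2)))
    k,l,s,_=cv2.connectedComponentsWithStats(m); i=1+np.argmax(s[1:,4]); return l==i
rect(big(reg&(z>.03)&(z<.075)),'box')
B=big(reg&(z>.03)&(z<.075))
Q=P[B][:,:2]; print('top z of rails',np.percentile(P[B][:,2],[5,50,98]))
blue=reg&(hsv[...,0]>105)&(hsv[...,0]<125)&(hsv[...,1]>150)
rect(big(blue&(z<.055)),'lid'); 
tab=reg&(z>.068); rect(tab,'tab'); print(P[tab].mean(0))
org=reg&(hsv[...,0]<18)&(hsv[...,1]>120); rect(big(org),'ridge')
# hopper rim
hb=(x>.4)&(x<.7)&(y>.18)&(y<.43)&(z>.118)&(z<.14)
q=P[hb][:,:2].astype(np.float32)*1000; print('rim',cv2.minEnclosingCircle(q),hb.sum())
gm=(hsv[...,0]>45)&(hsv[...,0]<90)&(hsv[...,1]>80)&(x>.35)&(x<.7)&(y<-.18)&(y>-.5)
rect(big(gm),'mat')
rd=((hsv[...,0]<8)|(hsv[...,0]>172))&(hsv[...,1]>120)&(y<-.2)&(y>-.42)&(x>.4)&(x<.7); rect(rd,'red'); print(P[rd][:,2].max())
s=(y<-.2)&(y>-.42)&(x>.42)&(x<.65)&(z>.015)&(z<.06);rect(s,'pan>15')
c=cv2.resize(p[125:200,320:400],None,fx=7,fy=7,interpolation=cv2.INTER_CUBIC);cv2.imwrite('pics/c1.png',c[:,:,::-1])
```

```text
box 4514 [554.5 -14.4] [142.7 424. ] 86.05
top z of rails [0.03856582 0.0492107  0.06459158]
lid 1434 [450.4  -7.2] [108.6 215.4] 85.92
tab 60 [557.3 -13.7] [124.3 378.5] 86.59
[ 0.47360767 -0.00456957  0.07968031]
ridge 98 [467.2 -31.3] [234.1 104.1] 9.95
rim ((558.559326171875, 305.9544372558594), 89.39244079589844) 292
mat 1555 [ 485.4 -185.4] [171.4 434.8] 16.07
red 47 [ 542.2 -302.5] [28.4 12.8] 50.63
0.14351524472884525
pan>15 75 [ 510.6 -310.1] [102.9  87.1] 77.02
```

View pics/c1.png

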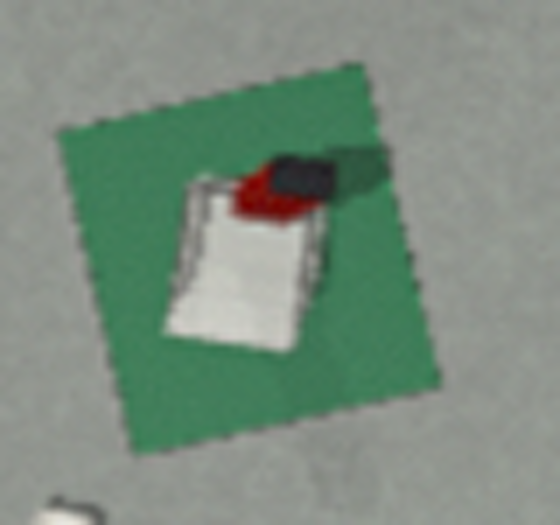

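step_arm --increments '[[[18,57,0],-5,0],[[36,114,0],-10,0],[[54,171,0],-15,0],[[72,228,0],-20,0],[[90,285,0],-23,0]]'

```text
t: 1.42
position: [0.3242, -0.3997, 0.2316]
ee_rot: [0.999, -0.038, 0.0, 0.0]
force: [1.3, 0.9, 0.7]
opening: -0.0001
finger_force: 0.0
```

step_arm --increments '[[[18,57,0],0,0],[[36,114,0],0,0],[[54,171,0],0,0],[[72,228,0],0,0],[[90,285,0],0,0]]'

```text
t: 2.05
position: [0.4142, -0.1147, 0.2318]
ee_rot: [0.999, -0.037, 0.001, 0.0]
force: [1.8, -0.8, -0.2]
opening: -0.0001
finger_force: 0.0
```

step_arm --increments '[[[16,57,-30],0,0],[[32,114,-70],0,0],[[32,114,-110],0,0],[[32,114,-120],0,0],[[32,114,-120],0,0]]'

```text
t: 2.68
position: [0.445, -0.0034, 0.1114]
ee_rot: [0.999, -0.038, -0.001, 0.0]
force: [-0.2, -1.7, 0.7]
opening: -0.0002
finger_force: 0.0
```

step_arm --increments '[[[0,0,-30],0,0],[[0,0,-52],0,0],[[0,0,-53],0,0],[[10,-1,-53],0,0],[[20,-1,-53],0,0]]'

```text
t: 3.3
position: [0.4664, -0.0039, 0.0596]
ee_rot: [0.999, -0.037, 0.001, 0.0]
force: [-1.0, -0.6, 0.6]
opening: -0.0005
finger_force: 0.5
```

step_arm --increments '[[[15,-1,0],0,0],[[30,-2,0],0,0],[[50,-3,0],0,0],[[70,-5,0],0,0],[[90,-6,0],0,0]]'

```text
t: 3.92
position: [0.5571, -0.0095, 0.0584]
ee_rot: [0.999, -0.037, 0.0, -0.0]
force: [-1.3, 0.0, 0.0]
opening: -0.0004
finger_force: 0.2
```

step_arm --increments '[[[20,-1,0],0,0],[[40,-3,0],0,0],[[60,-4,0],0,0],[[75,-5,0],0,0],[[80,-6,0],0,0]]'

```text
t: 4.55
position: [0.6356, -0.0153, 0.0581]
ee_rot: [0.999, -0.037, -0.001, -0.0]
force: [-4.8, 1.2, 3.2]
opening: -0.0
finger_force: 2.1
```

Run:
```python
from h import *
p,d=pic('side','s1.png'); show('side','lid_tab');show('side','lid')
print(bot.read_state()['force'])
```

```text
side lid_tab [ 0.6548 -0.0141  0.068 ] 0.78
side lid [ 0.6509 -0.0148  0.0439] 0.96
[-0.63358735 -0.17506892 -0.58120704]
```

View pics/s1.png

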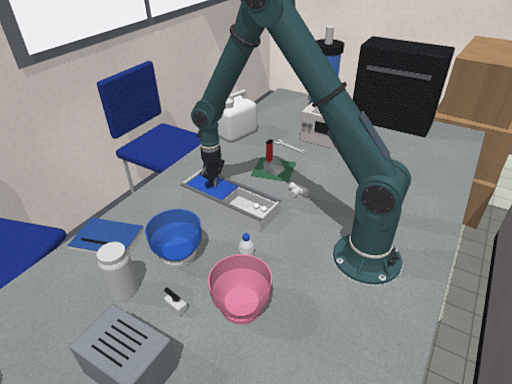

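step_arm --increments '[[[4,0,0],0,0],[[8,-1,0],0,0],[[8,-1,0],0,0],[[-5,0,0],0,0],[[-10,0,60],0,0]]'

```text
t: 5.32
position: [0.6215, -0.0154, 0.1147]
ee_rot: [0.999, -0.037, -0.004, 0.0]
force: [0.5, 0.0, -0.3]
opening: 0.0001
finger_force: 0.0
```

step_arm --increments '[[[0,0,60],0,60],[[0,-60,120],0,60],[[0,-120,180],0,60],[[0,-160,180],0,60],[[0,-160,180],0,60]]'

```text
t: 5.95
position: [0.626, -0.1823, 0.3014]
ee_rot: [0.999, -0.041, 0.003, 0.002]
force: [-0.4, 0.4, -0.0]
opening: 0.0603
finger_force: 0.0
```

Run:
```python
from h import *
p,d=pic('top','t2.png'); P=pts('top',d); 
for t in ['lid','scoop_grip','scoop','mat','mat_c','tablet1_c']: show('top',t,9 if 'tab' in t else 2)
show('side','scoop_grip')
b=bot.camera('side')
show('side','scoop_grip');show('side','tablet1_c',9)
hsv=cv2.cvtColor(p,cv2.COLOR_RGB2HSV);x,y,z=P[...,0],P[...,1],P[...,2]
rd=((hsv[...,0]<8)|(hsv[...,0]>172))&(hsv[...,1]>120)&(y<-.2)&(y>-.42)&(x>.4)&(x<.7); print(P[rd][:,:].mean(0))
tp=(y<-.22)&(y>-.4)&(x>.45)&(x<.65)&(z>.125)&(z<.155);print('top of handle',P[tp].mean(0),tp.sum())
r=bot.regions_of('top','scoop')[0]; Q=P[r['mask']&(z<.035)]; print(r['confidence'],cv2.minAreaRect((Q[:,:2]*1000).astype(np.float32)))
gm=(hsv[...,0]>45)&(hsv[...,0]<90)&(hsv[...,1]>80)&(x>.4)&(x<.65)&(y<-.2)&(y>-.42)
print('mat',cv2.minAreaRect((P[gm][:,:2]*1000).astype(np.float32)))
c=np.hstack([cv2.resize(q,(400,400),interpolation=cv2.INTER_CUBIC) for q in (p[125:200,320:395],p[85:215,225:325][25:130,:])]);cv2.imwrite('pics/c2.png',c[:,:,::-1])
```

```text
top lid [ 0.6531 -0.0138  0.0462] 0.96
top scoop_grip [ 0.5419 -0.3119  0.11  ] 0.44
top scoop [ 0.5199 -0.3055  0.0048] 0.58
top mat [ 0.5249 -0.3088 -0.0038] 0.74
top mat [ 0.5469 -0.5202 -0.0016] 0.52
top mat_c [ 0.5249 -0.3088 -0.0038] 0.74
top mat_c [ 0.5469 -0.5202 -0.0016] 0.52
top tablet1_c [3.510e-01 2.023e-01 1.000e-04] 0.65
side scoop_grip [ 0.5513 -0.3086  0.1098] 0.78
side scoop_grip [ 0.5485 -0.3098  0.1085] 0.61
side tablet1_c [ 0.6548 -0.0161  0.0664] 0.27
[ 0.53874151 -0.31746275  0.12870243]
top of handle [ 0.54733641 -0.31779868  0.14051883] 23
0.47 ((528.596923828125, -337.209716796875), (1.9427119493484497, 41.07179641723633), 80.66974639892578)
mat ((552.9166259765625, -296.36895751953125), (226.15341186523438, 177.37156677246094), 13.3409423828125)
```

View pics/c2.png

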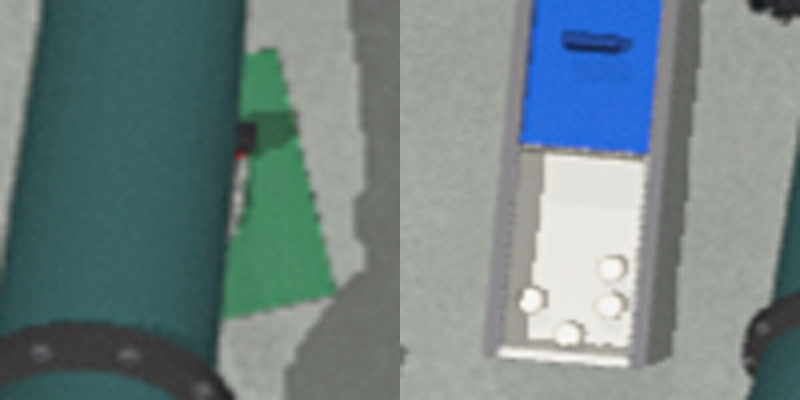

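```bash
cat >> h.py <<'E'
def unp(c,u,v,z):
    m=bot.camera_model(c);T=np.array(m['T']);r=T[:3,:3]@np.array([(u-m['cx'])/m['fx'],(v-m['cy'])/m['fy'],1]);o=T[:3,3]
    return (o+r*(z-o[2])/r[2])[:2]*1000
E
python3 - <<'E'
from h import *
f=lambda X,Y,z:unp('top',320+X/7-.5,125+Y/7-.5,z)
print('handle top',f(303,177,.139)); a,b=f(165,333,.005),f(295,350,.005); print('lip',a,b,(a+b)/2,np.linalg.norm(a-b),np.degrees(np.arctan2(*(a-b)[::-1]))-90)
mc=[f(*q,.004) for q in((58,130),(360,62),(440,388),(135,455))]; print('mat',np.mean(mc,0),[np.linalg.norm(mc[i]-mc[i-1]) for i in range(4)])
O=np.array([562,-10.5]); th=np.radians(-4); Rm=np.array([[np.cos(th),-np.sin(th)],[np.sin(th),np.cos(th)]])
for X,Y in((530,300),(568,333),(610,305),(612,267),(650,155),(522,145)):
    q=unp('top',225+(X-400)/4-.5,110+Y/3.81-.5,.018 if X<620 and Y>200 else .05); print(np.round(q),np.round((q-O)@Rm))
E
```

```text
handle top [ 549.35298671 -309.55815412]
lip [ 487.90283611 -269.70994069] [ 480.66918556 -335.26931945] [ 484.28601084 -302.48963007] 65.9572425399843 -6.296397535469993
mat [ 526.82938045 -311.37351564] [np.float64(169.40326295835496), np.float64(157.08956074592984), np.float64(170.20093321361696), np.float64(157.50101482289045)]
[423.  33.] [-141.   34.]
[394.  -1.] [-169.   -2.]
[420. -37.] [-139.  -36.]
[455. -38.] [-104.  -35.]
[555. -68.] [ -2. -58.]
[562.  43.] [-3. 53.]
```

step_arm --increments '[[[-30,-55,-20],-2,60],[[-60,-105,-40],-2,60],[[-77,-127,-60],-2,60],[[-77,-127,-80],-2,60],[[-77,-127,-100],-2,60]]'

```text
t: 7.18
position: [0.5481, -0.3031, 0.1977]
ee_rot: [0.998, -0.055, 0.0, 0.0]
force: [-0.6, -0.3, -0.2]
opening: 0.0601
finger_force: 0.0
```

Run:
```python
from h import *
p,d=pic('side','s2.png'); c=cv2.resize(p[60:200,220:360],None,fx=4,fy=4,interpolation=cv2.INTER_CUBIC);cv2.imwrite('pics/c3.png',c[:,:,::-1])
show('side','scoop_grip'); print(bot.read_state()['position'])
```

```text
side scoop_grip [ 0.5512 -0.311   0.1101] 0.71
side scoop_grip [3.481e-01 1.949e-01 1.000e-04] 0.36
[ 0.54688732 -0.30153855  0.1960743 ]
```

View pics/c3.png

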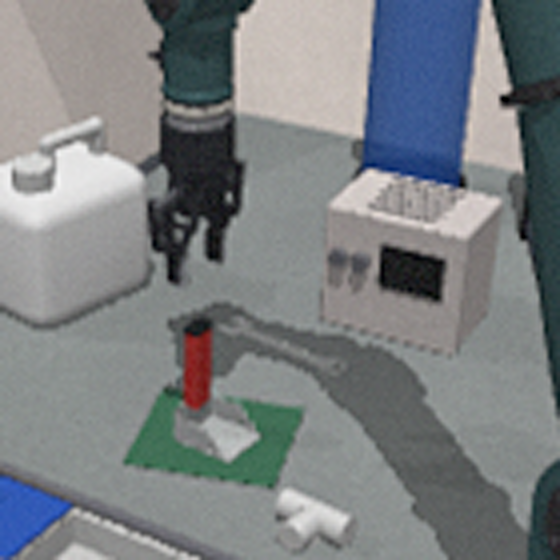

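step_arm --increments '[[[3,-8,0],0,60],[[3,-8,-50],0,60],[[3,-8,-100],0,60],[[3,-8,-104],0,60],[[3,-8,-104],0,60]]'

```text
t: 7.9
position: [0.5528, -0.3113, 0.0958]
ee_rot: [0.999, -0.054, 0.001, 0.001]
force: [0.2, -0.8, 0.4]
opening: 0.0599
finger_force: 0.0
```

step_arm --increments '[[[0,0,0],0,25],[[0,0,0],0,25],[[0,0,0],0,20],[[0,0,0],0,15],[[0,0,0],0,15]]' --force 120

```text
t: 8.52
position: [0.553, -0.311, 0.0966]
ee_rot: [0.999, -0.054, 0.002, 0.001]
force: [-0.2, 1.8, 7.1]
opening: 0.0284
finger_force: 117.5
```

step_arm --increments '[[[0,0,20],0,15],[[0,0,60],0,15],[[0,0,105],0,15],[[-2,55,105],2,15],[[-4,110,105],2,15]]'

```text
t: 9.15
position: [0.5477, -0.2001, 0.2014]
ee_rot: [0.999, -0.038, 0.002, 0.0]
force: [0.5, 1.9, -2.3]
opening: 0.0289
finger_force: 118.3
```

step_arm --increments '[[[-2,57,0],0,15],[[-4,114,0],0,15],[[-6,173,0],0,15],[[-6,173,0],0,15],[[-6,173,0],0,15]]'

```text
t: 9.78
position: [0.5413, -0.0276, 0.2001]
ee_rot: [0.999, -0.036, 0.0, 0.0]
force: [-0.8, -0.3, -1.9]
opening: 0.0283
finger_force: 118.9
```

Run:
```python
from h import *
p,d=pic('side','s3.png'); c=cv2.resize(p[110:240,150:310],None,fx=4.5,fy=4.5,interpolation=cv2.INTER_CUBIC);cv2.imwrite('pics/c4.png',c[:,:,::-1])
show('side','scoop_grip');show('side','scoop'); s=bot.read_state();print(s['position'],s['force'],s['finger_force'])
```

```text
side scoop_grip [ 0.5392 -0.0309  0.213 ] 0.93
side scoop [ 0.5123 -0.0237  0.1113] 0.62
[ 0.54135693 -0.02946067  0.19962129] [-0.35416734  0.20888886 -1.58534719] 118.93556356430054
```

View pics/c4.png

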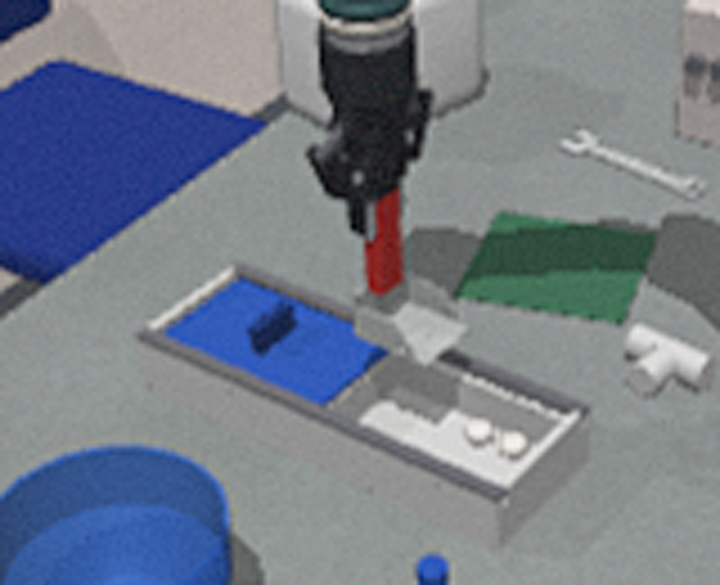

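step_arm --increments '[[[0,1,-40],0,15],[[0,1,-80],0,15],[[0,1,-95],0,15],[[0,1,-99],0,15],[[0,1,-99],0,15]]'

```text
t: 10.55
position: [0.5423, -0.0268, 0.1011]
ee_rot: [0.999, -0.037, 0.001, 0.0]
force: [0.1, 0.0, -1.7]
opening: 0.0285
finger_force: 118.8
```

step_arm --increments '[[[0,0,-2],0,15],[[0,0,-4],0,15],[[0,0,-4],0,15]]'

```text
t: 10.92
position: [0.5424, -0.0263, 0.0976]
ee_rot: [0.999, -0.037, 0.001, -0.0]
force: [-0.8, 0.3, 4.7]
opening: 0.0287
finger_force: 119.7
```

step_arm --increments '[[[-15,1,0],0,15],[[-30,2,0],0,15],[[-45,3,0],0,15],[[-60,4,0],0,15],[[-72,5,0],0,15]]'

```text
t: 11.55
position: [0.4715, -0.0211, 0.0978]
ee_rot: [0.999, -0.036, 0.003, -0.0]
force: [3.2, -0.2, 6.8]
opening: 0.0284
finger_force: 120.0
```

step_arm --increments '[[[-5,0,0],0,15],[[-10,1,0],0,15],[[-15,1,0],0,15],[[-18,1,0],0,15],[[-20,1,0],0,15]]'

```text
t: 12.18
position: [0.4526, -0.02, 0.0978]
ee_rot: [0.999, -0.036, 0.004, -0.0]
force: [3.3, -0.7, 7.0]
opening: 0.0287
finger_force: 119.9
```

step_arm --increments '[[[-3,0,0],0,15],[[-6,0,0],0,15],[[-8,1,0],0,15],[[-9,1,0],0,15],[[-10,1,0],0,15]]'

```text
t: 12.8
position: [0.4429, -0.0191, 0.0978]
ee_rot: [0.999, -0.036, 0.004, -0.0]
force: [4.4, 0.5, 8.0]
opening: 0.0287
finger_force: 120.0
```

Run:
```python
from h import *
p,d=pic('top','t4.png');q,d=pic('side','s4.png'); c=np.hstack([cv2.resize(p[140:215,235:310],(400,400),interpolation=cv2.INTER_CUBIC),cv2.resize(q[150:240,200:290],(400,400),interpolation=cv2.INTER_CUBIC)]);cv2.imwrite('pics/c5.png',c[:,:,::-1])
s=bot.read_state();print(s['position'],s['force'])
```

```text
[ 0.44285207 -0.01913692  0.09783408] [3.8229009  0.07182065 6.90084178]
```

View pics/c5.png

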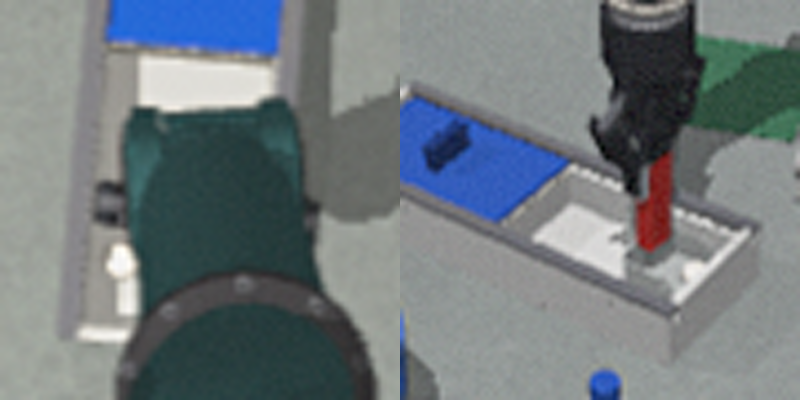

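step_arm --increments '[[[-2,0,0],0,15],[[-4,0,0],0,15],[[-5,0,0],0,15],[[-5,0,0],0,15]]'

```text
t: 13.4
position: [0.4416, -0.019, 0.0985]
ee_rot: [0.999, -0.036, 0.008, -0.001]
force: [6.0, -1.4, 7.2]
opening: 0.0286
finger_force: 119.9
```

Run:
```python
from h import *
s=bot.read_state();print(np.round(s['joint_pos'],3),s['position'],s['force'],s['torque'])
show('top','lid');p,d=pic('top','t5.png');q,d=pic('side','s5.png')
show('side','scoop');show('side','scoop_grip');show('side','tablet1_c',9)
```

```text
[-0.048  0.48  -0.015  2.34   0.023  0.307 -1.727] [ 0.44157479 -0.01902944  0.09845556] [ 6.00501057 -1.39921345  7.15086403] [-0.2183222  -1.65281332  0.16902692]
top lid [ 0.5683 -0.0063  0.0457] 0.64
top lid [ 0.6528 -0.0142  0.0444] 0.59
side scoop [ 0.4109 -0.015   0.0064] 0.91
side scoop_grip [ 0.4389 -0.0183  0.1118] 0.91
```

step_arm --increments '[[[5,0,1],0,15],[[15,-1,2],0,15],[[30,-2,3],0,15],[[45,-3,3],0,15],[[60,-4,3],0,15]]'

```text
t: 14.32
position: [0.4952, -0.0235, 0.099]
ee_rot: [0.999, -0.037, -0.0, 0.0]
force: [-0.6, 0.2, -2.9]
opening: 0.0287
finger_force: 118.9
```

step_arm --increments '[[[10,-1,0],0,15],[[20,-1,0],0,15],[[30,-2,0],0,15],[[30,-2,0],0,15]]'

```text
t: 14.82
position: [0.5256, -0.0254, 0.0994]
ee_rot: [0.999, -0.037, 0.001, -0.0]
force: [0.2, 0.4, -2.0]
opening: 0.0283
finger_force: 118.8
```

Run:
```python
from h import *
p,d=pic('top','t6.png');q,d=pic('side','s6.png'); c=np.hstack([cv2.resize(p[140:215,235:310],(400,400),interpolation=cv2.INTER_CUBIC),cv2.resize(q[150:240,200:290],(400,400),interpolation=cv2.INTER_CUBIC)]);cv2.imwrite('pics/c6.png',c[:,:,::-1])
s=bot.read_state();print(s['position'],s['force'])
```

```text
[ 0.52388056 -0.02540483  0.09919279] [ 0.4717587   0.09227615 -2.08085218]
```

View pics/c6.png

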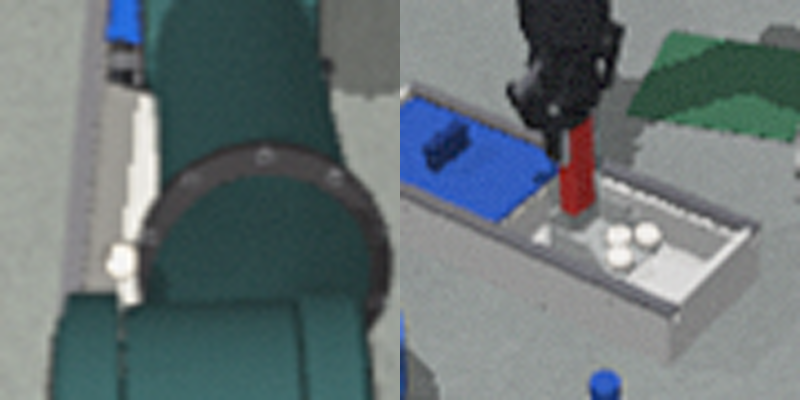

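step_arm --increments '[[[1,12,0],0,15],[[2,24,0],0,15],[[2,36,0],0,15],[[2,36,-2],0,15],[[2,36,-4],0,15]]'

```text
t: 15.55
position: [0.5274, 0.0128, 0.0975]
ee_rot: [0.999, -0.036, 0.001, -0.001]
force: [-5.1, 4.4, 32.2]
opening: 0.0284
finger_force: 122.9
```

step_arm --increments '[[[-15,1,0],0,15],[[-30,2,0],0,15],[[-45,3,0],0,15],[[-57,4,0],0,15],[[-66,5,0],0,15]]'

```text
t: 16.18
position: [0.4677, 0.0162, 0.098]
ee_rot: [0.999, -0.037, 0.008, -0.001]
force: [5.7, 0.1, 13.4]
opening: 0.0285
finger_force: 120.5
```

step_arm --increments '[[[-5,0,0],0,15],[[-10,1,0],0,15],[[-15,1,0],0,15],[[-18,1,0],0,15],[[-19,1,0],0,15]]'

```text
t: 16.8
position: [0.4499, 0.0175, 0.0981]
ee_rot: [0.999, -0.037, 0.008, -0.001]
force: [6.0, 0.6, 14.8]
opening: 0.0288
finger_force: 120.8
```

step_arm --increments '[[[-2,0,1],0,15],[[-5,0,1],0,15],[[-8,1,1],0,15],[[-10,1,1],0,15],[[-11,1,1],0,15]]'

```text
t: 17.42
position: [0.4427, 0.0177, 0.0992]
ee_rot: [0.999, -0.036, 0.012, -0.001]
force: [10.7, -1.2, 10.5]
opening: 0.0285
finger_force: 120.1
```

step_arm --increments '[[[5,0,1],0,15],[[10,-1,2],0,15],[[20,-1,3],0,15],[[30,-2,3],0,15],[[45,-3,3],0,15]]'

```text
t: 18.05
position: [0.4743, 0.0143, 0.0988]
ee_rot: [0.999, -0.037, -0.002, 0.0]
force: [1.0, -0.4, -1.8]
opening: 0.0286
finger_force: 118.9
```

step_arm --increments '[[[15,-1,0],0,15],[[30,-2,0],0,15],[[40,-3,0],0,15],[[40,-3,0],0,15]]'

```text
t: 18.55
position: [0.5166, 0.0115, 0.0993]
ee_rot: [0.999, -0.037, 0.0, -0.0]
force: [-0.2, -0.7, -2.5]
opening: 0.0287
finger_force: 118.9
```

Run:
```python
from h import *
p,d=pic('top','t7.png');q,d=pic('side','s7.png'); c=np.hstack([cv2.resize(p[140:215,235:310],(400,400),interpolation=cv2.INTER_CUBIC),cv2.resize(q[150:240,200:290],(400,400),interpolation=cv2.INTER_CUBIC)]);cv2.imwrite('pics/c7.png',c[:,:,::-1])
s=bot.read_state();print(s['position'],s['force'])
```

```text
[0.51464011 0.01153174 0.09911637] [-0.06176904 -0.0301602  -2.23336585]
```

View pics/c7.png

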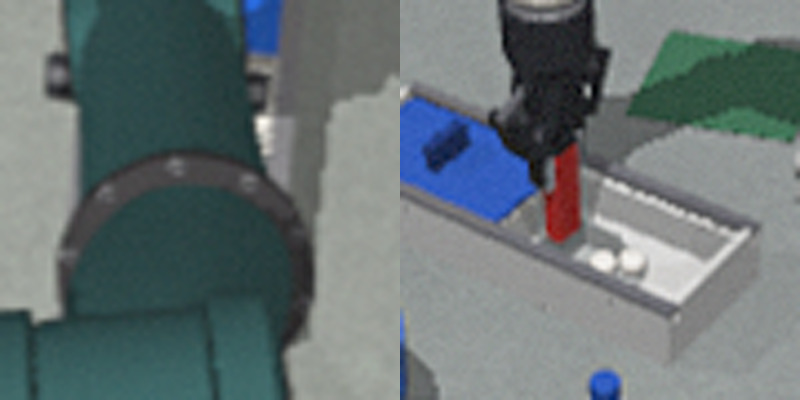

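step_arm --increments '[[[0,0,15],0,15],[[0,0,35],0,15],[[0,0,60],0,15],[[0,0,85],0,15],[[0,0,100],0,15]]'

```text
t: 19.27
position: [0.5154, 0.0116, 0.2013]
ee_rot: [0.999, -0.037, 0.001, -0.0]
force: [-0.2, -0.2, -2.5]
opening: 0.0289
finger_force: 118.9
```

Run:
```python
from h import *
q,d=pic('side','s8.png'); c=cv2.resize(q[110:240,180:310],(560,560),interpolation=cv2.INTER_CUBIC);cv2.imwrite('pics/c8.png',c[:,:,::-1])
s=bot.read_state();print(s['position'],s['force'])
```

```text
[0.51635735 0.01169709 0.20250921] [-0.09197446 -0.69523101 -1.2745888 ]
```

View pics/c8.png

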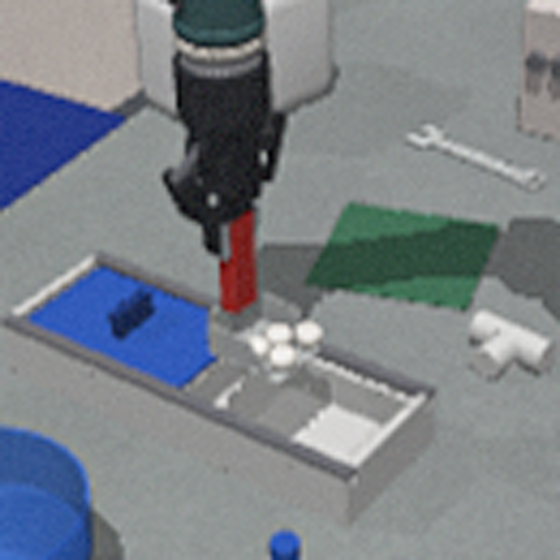

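step_arm --increments '[[[0,0,15],0,15],[[0,0,35],0,15],[[2,10,50],0,15],[[8,35,58],0,15],[[15,65,58],0,15]]'

```text
t: 19.95
position: [0.5309, 0.0775, 0.2582]
ee_rot: [0.999, -0.037, 0.001, -0.0]
force: [0.8, -0.0, -2.4]
opening: 0.0286
finger_force: 119.0
```

step_arm --increments '[[[8,30,0],0,15],[[16,62,0],0,15],[[24,94,0],0,15],[[32,126,0],0,15],[[38,155,0],0,15]]'

```text
t: 20.58
position: [0.5681, 0.2338, 0.257]
ee_rot: [0.999, -0.036, -0.001, -0.0]
force: [0.4, -0.5, -2.6]
opening: 0.0285
finger_force: 119.0
```

step_arm --increments '[[[6,25,0],0,15],[[11,45,0],0,15],[[15,60,0],0,15],[[18,71,0],0,15],[[18,73,0],0,15]]'

```text
t: 21.2
position: [0.5865, 0.3051, 0.2572]
ee_rot: [0.999, -0.037, -0.0, 0.0]
force: [0.3, -0.2, -1.9]
opening: 0.0287
finger_force: 118.8
```

Run:
```python
from h import *
q,d=pic('side','s9.png');show('side','scoop');show('side','scoop_grip');show('side','hopper_rim'); show('side','tablet1_c',9)
s=bot.read_state();print(s['position'],s['force'])
```

```text
side scoop [0.5584 0.3084 0.1657] 0.76
side scoop_grip [0.5811 0.3037 0.2701] 0.72
side hopper_rim [0.2613 0.3769 0.128 ] 0.87
side hopper_rim [0.5248 0.281  0.1803] 0.28
[0.58644269 0.30342166 0.25729343] [ 0.27788629 -0.24534391 -2.18021234]
```

step_arm --increments '[[[0,2,-20],0,15],[[0,2,-45],0,15],[[0,2,-63],0,15],[[-10,2,-65],0,15],[[-20,2,-65],0,15]]'

```text
t: 22.08
position: [0.5656, 0.3067, 0.1923]
ee_rot: [0.999, -0.037, -0.0, -0.0]
force: [-0.4, 0.1, -2.0]
opening: 0.0284
finger_force: 118.8
```

step_arm --increments '[[[-10,0,0],0,15],[[-20,1,0],0,15],[[-30,2,0],0,15],[[-40,2,0],0,15]]' --force 40

```text
t: 22.58
position: [0.5321, 0.3087, 0.1949]
ee_rot: [0.999, -0.038, 0.006, -0.002]
force: [4.9, -0.8, -1.0]
opening: 0.0285
finger_force: 118.2
```

Run:
```python
from h import *
q,d=pic('side','s10.png');show('side','scoop');show('side','scoop_grip')
s=bot.read_state();print(s['position'],s['force'],s['finger_force'])
c=cv2.resize(q[150:290,110:250],(560,560),interpolation=cv2.INTER_CUBIC);cv2.imwrite('pics/c10.png',c[:,:,::-1])
```

```text
side scoop [0.5196 0.3135 0.0999] 0.77
side scoop_grip [0.5317 0.3085 0.209 ] 0.77
[0.53060513 0.30872996 0.19421428] [ 6.02889368 -0.69771127 -3.43532978] 117.88403391838074
```

View pics/c10.png

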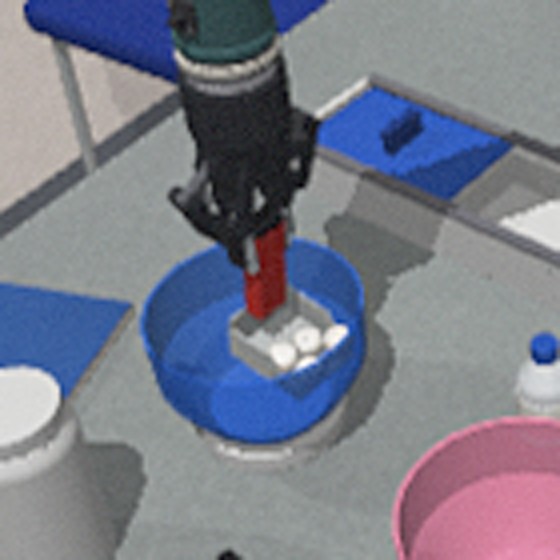

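step_arm --increments '[[[-15,1,0],0,10],[[-30,2,0],0,10],[[-42,3,0],0,10],[[-54,4,0],0,10],[[-54,4,0],0,10]]' --force 60

```text
t: 23.35
position: [0.4776, 0.3137, 0.1951]
ee_rot: [0.999, -0.036, 0.006, -0.003]
force: [6.5, 0.0, -0.5]
opening: 0.0285
finger_force: 117.6
```

Run:
```python
from h import *
q,d=pic('side','s11.png');show('side','scoop');show('side','scoop_grip')
s=bot.read_state();print(s['position'],s['force'],s['finger_force'])
r=bot.regions_of('side','scoop')[0]['mask'];P=pts('side',d)[r];P=P[P[:,2]>0]; print(np.round(P.min(0),3),np.round(P.max(0),3))
```

```text
side scoop [0.5129 0.3122 0.1057] 0.65
side scoop [ 0.7483 -0.02    0.0468] 0.46
side scoop_grip [0.4856 0.3105 0.2068] 0.78
side scoop_grip [ 0.6056  0.5053 -0.0038] 0.53
[0.47784218 0.3136713  0.19500137] [ 5.63120115 -0.62290396  0.2678862 ] 117.64390826225281
[-0.141  0.222  0.051] [0.616 0.934 0.954]
```

step_arm --increments '[[[-10,0,0],0,10],[[-20,1,0],0,10],[[-26,1,0],0,10],[[-26,1,0],0,10]]'

```text
t: 24.05
position: [0.4547, 0.3158, 0.1961]
ee_rot: [0.999, -0.036, 0.009, -0.004]
force: [10.0, -1.5, 0.2]
opening: 0.0286
finger_force: 115.1
```

step_arm --increments '[[[10,0,0],0,10],[[20,-1,5],0,10],[[25,-1,10],0,10],[[25,-1,10],0,10]]'

```text
t: 24.55
position: [0.4715, 0.3128, 0.2026]
ee_rot: [0.999, -0.037, 0.0, -0.0]
force: [0.0, -0.3, -2.1]
opening: 0.0285
finger_force: 114.8
```

Run:
```python
from h import *
q,d=pic('side','s12.png');show('side','scoop');show('side','scoop_grip')
s=bot.read_state();print(s['position'],s['force'],s['finger_force'])
c=cv2.resize(q[150:290,110:250],(560,560),interpolation=cv2.INTER_CUBIC);cv2.imwrite('pics/c12.png',c[:,:,::-1])
```

```text
side scoop [0.5266 0.3083 0.1188] 0.74
side scoop_grip [0.4789 0.3128 0.2125] 0.66
side scoop_grip [ 0.7451 -0.0178  0.0486] 0.37
[0.47098083 0.31266424 0.20215209] [ 0.02077792  0.53819549 -2.30735334] 114.73350405693054
```

View pics/c12.png

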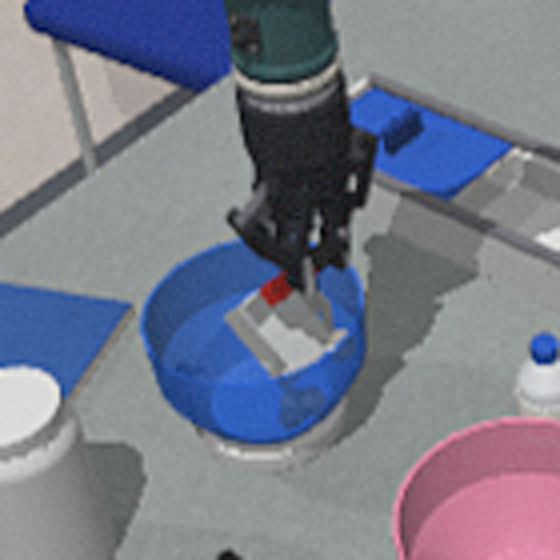

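step_arm --increments '[[[12,0,0],0,10],[[24,-1,0],0,10],[[12,0,0],0,10],[[30,-1,0],0,10],[[40,-2,0],0,10]]'

```text
t: 25.32
position: [0.5125, 0.3106, 0.2024]
ee_rot: [0.999, -0.037, 0.0, -0.0]
force: [0.2, -0.7, -2.1]
opening: 0.0286
finger_force: 114.8
```

Run:
```python
from h import *
q,d=pic('side','s13.png');show('side','scoop');show('side','scoop_grip');show('side','tablet1_c',9)
p,d=pic('top','t13.png');show('top','tablet1_c',9);show('top','scoop')
c=np.hstack([cv2.resize(q[180:270,130:220],(400,400),interpolation=cv2.INTER_CUBIC),cv2.resize(p[105:185,135:215],(400,400),interpolation=cv2.INTER_CUBIC)]);cv2.imwrite('pics/c13.png',c[:,:,::-1])
```

```text
side scoop [0.5692 0.3112 0.119 ] 0.88
side scoop [ 0.6039  0.5038 -0.0074] 0.67
side scoop_grip [0.5185 0.3086 0.2142] 0.79
top tablet1_c [0.5536 0.2757 0.0318] 0.73
top scoop [0.5677 0.3063 0.1153] 0.56
top scoop [ 0.7453 -0.0215  0.0436] 0.53
```

View pics/c13.png

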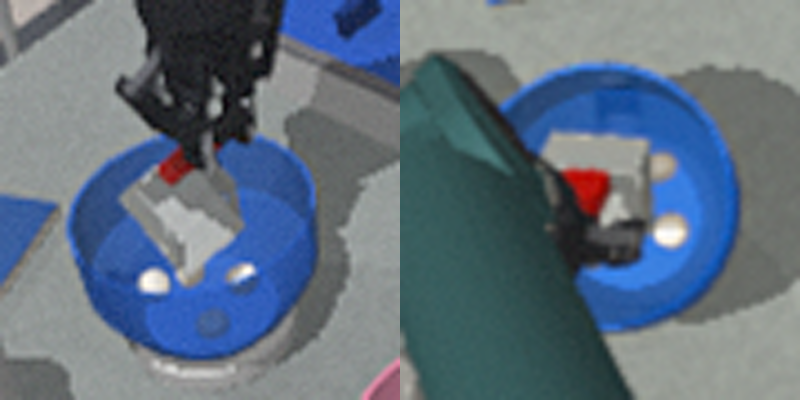

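step_arm --increments '[[[0,-2,-15],0,10],[[10,-2,-27],0,10],[[25,-3,-27],0,10],[[40,-4,-27],0,10],[[55,-5,-27],0,10]]'

```text
t: 26.3
position: [0.5559, 0.3069, 0.1743]
ee_rot: [0.999, -0.037, -0.012, 0.002]
force: [-27.9, 3.3, 14.4]
opening: 0.0287
finger_force: 116.2
```

step_arm --increments '[[[12,-1,0],0,10],[[24,-2,0],0,10],[[34,-2,0],0,10],[[34,-2,0],0,10]]'

```text
t: 26.8
position: [0.5965, 0.3043, 0.1737]
ee_rot: [0.999, -0.037, -0.005, 0.001]
force: [-5.7, 1.5, -4.0]
opening: 0.0288
finger_force: 110.8
```

```bash
cat >> h.py <<'E'
def tilt():
    _,d=bot.camera('side'); rs=bot.spot_point('side','scoop'); g=bot.spot_point('side','scoop_grip'); s=bot.read_state()
    print('pos',np.round(s['position'],4),'F',np.round(s['force'],1))
    for a in rs[:1]:
        for b in g[:1]:
            v=np.array(a['position'])-np.array(b['position']); ang=np.degrees(np.arctan2(v[0],-v[2])-np.arctan2(-28,108)); print(a['confidence'],b['confidence'],np.round(a['position'],3),np.round(b['position'],3),'tilt',ang)
E
python3 - <<'E'
from h import *
tilt()
E
```

```text
pos [0.5965 0.3043 0.1737] F [-5.   1.5 -4.2]
0.61 0.77 [0.599 0.305 0.076] [0.596 0.303 0.187] tilt 15.931636107836516
```

step_arm --increments '[[[10,-1,0],0,10],[[20,-1,0],0,10],[[30,-2,0],0,10],[[36,-2,0],0,10],[[36,-2,0],0,10]]'

```text
t: 27.58
position: [0.632, 0.3024, 0.174]
ee_rot: [0.999, -0.036, -0.006, 0.001]
force: [-6.8, 0.7, 0.5]
opening: 0.029
finger_force: 110.3
```

Run:
```python
from h import *
tilt()
```

```text
pos [0.632  0.3024 0.1741] F [-6.6  1.3 -0.8]
0.62 0.83 [0.598 0.303 0.086] [0.626 0.301 0.19 ] tilt -0.8647977958666284
```

step_arm --increments '[[[-10,0,10],0,10],[[-15,0,50],0,10],[[-20,0,90],0,10],[[-24,-40,90],0,10],[[-30,-95,90],0,10]]'

```text
t: 28.35
position: [0.6085, 0.2076, 0.268]
ee_rot: [0.999, -0.035, 0.003, -0.001]
force: [0.3, -0.5, -2.5]
opening: 0.0286
finger_force: 109.7
```

step_arm --increments '[[[-6,-58,0],0,10],[[-12,-116,0],0,10],[[-18,-174,0],0,10],[[-24,-232,0],0,10],[[-30,-290,0],0,10]]'

```text
t: 28.98
position: [0.5777, -0.0865, 0.2672]
ee_rot: [0.999, -0.037, 0.003, 0.001]
force: [0.5, 0.9, -1.6]
opening: 0.0286
finger_force: 109.7
```

step_arm --increments '[[[-4,-58,0],0,10],[[-8,-116,0],0,10],[[-12,-174,-20],0,10],[[-14,-224,-60],0,10],[[-14,-229,-100],0,10]]'

```text
t: 29.6
position: [0.5625, -0.3212, 0.1667]
ee_rot: [0.999, -0.041, 0.003, 0.004]
force: [-0.6, 0.5, -1.6]
opening: 0.0281
finger_force: 109.7
```

step_arm --increments '[[[0,0,-30],0,10],[[0,0,-50],0,10],[[0,0,-50],0,10]]'

```text
t: 29.98
position: [0.5623, -0.3125, 0.1147]
ee_rot: [0.999, -0.037, -0.001, -0.0]
force: [-0.9, 0.2, -1.2]
opening: 0.0286
finger_force: 109.6
```

Run:
```python
from h import *
tilt()
```

```text
pos [ 0.5639 -0.313   0.117 ] F [ 1.1 -0.5 -1.8]
0.65 0.75 [ 0.746 -0.02   0.049] [ 0.558 -0.315  0.129] tilt 81.51992901821781
```

step_arm --increments '[[[-4,1,-8],0,10],[[-4,1,-13],0,10],[[-4,1,-17],0,10],[[-4,1,-17],0,10]]'

```text
t: 30.62
position: [0.5582, -0.3112, 0.0979]
ee_rot: [0.999, -0.037, -0.0, -0.0]
force: [0.1, -0.7, -1.1]
opening: 0.0286
finger_force: 109.8
```

Run:
```python
from h import *
q,d=bot.camera('side')
for r in bot.spot_point('side','scoop')[:3]: print(np.round(r['position'],3),r['confidence'])
show('side','scoop_grip');show('side','mat_c');print(bot.read_state()['position'],bot.read_state()['force'])
```

```text
[ 0.426  0.47  -0.   ] 0.72
[0.604 0.316 0.04 ] 0.25
side mat_c [ 0.5272 -0.3107  0.0041] 0.98
side mat_c [ 5.223e-01 -3.109e-01  4.000e-04] 0.72
[ 0.55860908 -0.31148863  0.09840551] [ 0.33548716  0.06156752 -0.30904165]
```

Not yet pressing; press gently, then release.

step_arm --increments '[[[0,0,-2],0,10],[[0,0,-3],0,10],[[0,0,-4],0,10],[[0,0,-4],0,10]]'

```text
t: 31.32
position: [0.5589, -0.3115, 0.0951]
ee_rot: [0.999, -0.037, 0.0, 0.0]
force: [-0.5, 1.0, 4.1]
opening: 0.0285
finger_force: 110.9
```

step_arm --increments '[[[0,0,0],0,28],[[0,0,0],0,32],[[0,0,0],0,36],[[0,0,0],0,50],[[0,0,0],0,60]]' --force 20

```text
t: 31.95
position: [0.5583, -0.3114, 0.0941]
ee_rot: [0.999, -0.037, -0.0, -0.0]
force: [0.1, 0.3, 0.7]
opening: 0.0601
finger_force: 0.0
```

step_arm --increments '[[[0,0,0],0,60],[[0,0,30],0,60],[[0,0,80],0,60],[[0,0,130],0,60],[[0,50,150],0,60]]'

```text
t: 32.58
position: [0.5595, -0.2671, 0.2482]
ee_rot: [0.999, -0.041, 0.003, 0.003]
force: [0.0, 1.3, -0.9]
opening: 0.0596
finger_force: 0.0
```

Run:
```python
from h import *
tilt(); show('side','mat_c'); print(bot.read_state()['opening'])
```

```text
pos [ 0.5599 -0.2579  0.2459] F [ 0.4 -0.2  0.1]
0.87 0.93 [ 0.592 -0.352  0.009] [ 0.625 -0.36   0.11 ] tilt -3.4902684406983244
side mat_c [ 0.5263 -0.3098  0.0057] 0.83
side mat_c [ 0.5241 -0.3139  0.0011] 0.75
0.06039946359778197
```

step_arm --increments '[[[0,50,20],0,60],[[0,105,20],0,60],[[0,160,20],0,60],[[0,215,20],0,60],[[0,215,20],0,60]]'

```text
t: 33.4
position: [0.5583, -0.0413, 0.2634]
ee_rot: [0.999, -0.033, -0.001, -0.001]
force: [-0.5, 0.4, 0.6]
opening: 0.0602
finger_force: 0.0
```

```bash
cat > ms.py <<'E'
from h import *
p,d=pic('top','t20.png'); P=pts('top',d); x,y,z=P[...,0],P[...,1],P[...,2]
show('top','scoop');show('top','scoop_grip'); show('top','tablet1_c',9)
hsv=cv2.cvtColor(p,cv2.COLOR_RGB2HSV).astype(int)
r=bot.regions_of('top','scoop')[0]; m=r['mask']; print('conf',r['confidence'],m.sum())
red=m&((hsv[...,0]<10)|(hsv[...,0]>170))&(hsv[...,1]>110); blk=m&(hsv[...,2]<70)
v,u=np.mgrid[:384,:512]
if blk.sum(): print('black top',blk.sum(),unp('top',u[blk].mean(),v[blk].mean(),.139))
print('red',red.sum(),unp('top',u[red].mean(),v[red].mean(),.09))
w=m&(hsv[...,1]<60)&(hsv[...,2]>90)
k=np.array([unp('top',a,b,.006) for a,b in zip(u[w],v[w])],np.float32); print('pan',len(k),cv2.minAreaRect(k)); print(k.min(0),k.max(0))
q,d=pic('side','s20.png'); tilt()
P=pts('side',d);m=bot.regions_of('side','scoop')[0]['mask']; hsv=cv2.cvtColor(q,cv2.COLOR_RGB2HSV).astype(int)
a=m&((hsv[...,0]<10)|(hsv[...,0]>170))&(hsv[...,1]>110)
Q=P[a];Q=Q[(Q[:,2]>.03)&(Q[:,2]<.15)]; n=np.polyfit(Q[:,2],Q[:,:2],1); print('handle slope',n[0],'at z.11',n[0]*.11+n[1],len(Q))
for i in range(0,0): pass
# coarse ascii of scoop from top
ys,xs=np.where(w|red|blk); 
for j in range(ys.min()-1,ys.max()+2): print(''.join('R' if red[j,i] else 'B' if blk[j,i] else 'w' if w[j,i] else '.' for i in range(xs.min()-1,xs.max()+2)))
E
python3 ms.py
```

```text
top scoop [ 0.5917 -0.3533  0.0025] 0.8
top scoop [0.5916 0.2801 0.0345] 0.25
top scoop_grip [ 0.6171 -0.3581  0.1125] 0.98
top tablet1_c [ 0.5706 -0.0082  0.0454] 0.15
conf 0.85 577
black top 47 [ 620.46948784 -358.83040496]
red 68 [ 617.59854136 -353.62640872]
pan 427 ((609.2421264648438, -361.9014892578125), (75.93653106689453, 110.61322021484375), 78.5052261352539)
[ 553.8477 -405.5503] [ 658.2809 -317.6885]
pos [ 0.5584 -0.0477  0.2642] F [0.1 0.5 0. ]
0.54 0.66 [ 0.592 -0.35   0.005] [ 0.623 -0.36   0.11 ] tilt -2.104350589886166
handle slope [-0.0093701  0.0178414] at z.11 [ 0.61598401 -0.34917596] 107
............................
.................ww..wwww...
................ww.BBBBBBB..
...............wRRBBBBBBBBB.
.............w.RRRBBBBBBBBB.
.........wwww.RRRRBBBBBBBBB.
......wwwwwwwRRRRRRBBBBBBBB.
.....wwww.w.RRRRRRRRRRRRBBB.
....wwwwwww.RRRRRRRRRRRRR.w.
....wwwwwww.RRRRRRRRRRRRww..
....wwwwwww.RRRRRRRRRR.www..
.....wwwwwww..RRRRRR.wwww...
....wwwwwwwwwwww...wwwwww...
....wwwwwwwwwwwwwwwwwwwww...
....wwwwwwwwwwwwwwwwwwwww...
....wwwwwwwwwwwwwwwwwwww....
....wwwwwwwwwwwwwwwwwwww....
....wwwwwwwwwwwwwwwwwwww....
..wwwwwwwwwwwwwwwwwwwwww....
..wwwwwwwwwwwwwwwwwwwww.....
..wwwwwwwwwwwwwwwwwwwww.....
..wwwwwwwwwwwwwwwwwwwww.....
..wwwwwwwwwwwwwwwwwwwww.....
.wwwwwwwwwwwwwwwwwwwww......
.wwwwwwwwwwwwwwwwwwwww......
.wwwwwwwwwwwwwwwwwwww.......
.wwwwwwwwwwwwwwwwwwww.......
.wwwwwwwwwwwwwwwwwwww.......
...wwwwwwwwwwwwwwwww........
........wwwwwwwwwww.........
............wwwwwww.........
............................
```

step_arm --increments '[[[13,-60,0],-5,60],[[26,-120,0],-5,60],[[39,-180,0],-5,60],[[52,-240,0],-5,60],[[62,-300,-20],-5,60]]'

```text
t: 34.52
position: [0.6219, -0.3479, 0.2465]
ee_rot: [0.997, -0.08, 0.002, 0.001]
force: [-0.0, 0.1, 0.3]
opening: 0.0595
finger_force: 0.0
```

step_arm --increments '[[[0,-12,-20],0,60],[[0,-12,-40],0,60],[[0,-12,-50],0,60],[[0,-12,-50],0,60]]'

```text
t: 35.02
position: [0.6203, -0.354, 0.1938]
ee_rot: [0.997, -0.079, -0.001, -0.001]
force: [-0.1, -0.3, -0.6]
opening: 0.0599
finger_force: 0.0
```

Run:
```python
from h import *
tilt(); print(bot.read_state()['ee_rot'])
```

```text
pos [ 0.6211 -0.356   0.1959] F [ 0.6 -0.4  0.6]
0.72 0.85 [ 0.595 -0.353  0.006] [ 0.623 -0.361  0.107] tilt -0.7928548226773682
[ 9.96835428e-01 -7.94882919e-02  8.51059156e-04  1.32008633e-04]
```

step_arm --increments '[[[0,-3,-30],0,60],[[0,-3,-70],0,60],[[0,-3,-98],0,60],[[0,-3,-100],0,60],[[0,-3,-100],0,60]]'

```text
t: 35.8
position: [0.6213, -0.3604, 0.0963]
ee_rot: [0.997, -0.08, 0.001, 0.0]
force: [-0.3, -0.2, -0.9]
opening: 0.0602
finger_force: 0.0
```

step_arm --increments '[[[0,0,0],0,25],[[0,0,0],0,20],[[0,0,0],0,15],[[0,0,0],0,15]]' --force 80

```text
t: 36.3
position: [0.6214, -0.3602, 0.0967]
ee_rot: [0.997, -0.08, 0.001, 0.0]
force: [-0.2, 0.9, 7.1]
opening: 0.0292
finger_force: 78.5
```

step_arm --increments '[[[0,0,10],0,15],[[0,0,25],0,15],[[-30,20,25],0,15],[[-60,40,25],0,15],[[-67,44,25],0,15]]'

```text
t: 36.92
position: [0.5505, -0.3144, 0.1201]
ee_rot: [0.997, -0.08, -0.001, -0.001]
force: [0.5, 0.2, -1.3]
opening: 0.0291
finger_force: 78.9
```

step_arm --increments '[[[0,0,0],0,15],[[0,0,-15],0,15],[[0,0,-20],0,15]]'

```text
t: 37.3
position: [0.5533, -0.3161, 0.0983]
ee_rot: [0.997, -0.08, -0.001, -0.0]
force: [0.3, 0.1, -2.2]
opening: 0.029
finger_force: 78.8
```

Run:
```python
from h import *
tilt()
show('side','mat_c')
```

```text
pos [ 0.5531 -0.316   0.0988] F [ 0.4  0.5 -1.5]
0.84 0.62 [ 0.526 -0.308  0.008] [ 0.558 -0.316  0.11 ] tilt -2.481902352643339
side mat_c [ 0.5255 -0.3127  0.0006] 0.7
side mat_c [ 0.526  -0.3081  0.0092] 0.68
```

Centred over the mat. Press, release, retreat towards the lid.

step_arm --increments '[[[0,0,-2],0,15],[[0,0,-3],0,15],[[0,0,-3],0,28],[[0,0,-3],0,34],[[0,0,-3],0,45]]' --force 30

```text
t: 38.12
position: [0.5534, -0.3161, 0.097]
ee_rot: [0.997, -0.08, 0.0, 0.0]
force: [-0.1, 0.7, -0.6]
opening: 0.0449
finger_force: 0.0
```

step_arm --increments '[[[0,0,0],0,60],[[0,0,0],0,60],[[0,0,40],0,60],[[0,0,90],0,60],[[0,0,140],0,60]]'

```text
t: 38.75
position: [0.5529, -0.3159, 0.238]
ee_rot: [0.997, -0.08, -0.0, -0.0]
force: [0.3, -0.3, 1.2]
opening: 0.0601
finger_force: 0.0
```

step_arm --increments '[[[20,60,30],0,0],[[60,120,30],2,0],[[90,180,30],5,0],[[120,240,30],5,0],[[135,300,20],5,0]]'

```text
t: 39.38
position: [0.6823, -0.0379, 0.2603]
ee_rot: [0.999, -0.037, 0.001, 0.0]
force: [0.2, -0.1, -0.8]
opening: 0.0001
finger_force: 0.0
```

```bash
python3 - <<'E'
from h import *
tilt(); print(bot.read_state()['ee_rot'])
show('side','lid_tab');show('side','lid')
E
python3 ms.py | head -9
```

```text
pos [ 0.6813 -0.0323  0.2588] F [-0.4 -0.6  0.3]
0.63 0.71 [ 0.525 -0.31   0.002] [ 0.557 -0.319  0.11 ] tilt -2.2869548095007497
[ 9.99487936e-01 -3.19481856e-02 -4.63925071e-04 -1.72161287e-03]
side lid_tab [ 0.6582 -0.0151  0.0671] 0.88
side lid [ 0.6562 -0.013   0.0494] 0.61
top scoop [ 0.5226 -0.3078  0.0018] 0.74
top scoop_grip [ 0.5486 -0.3147  0.1111] 0.96
top tablet1_c [ 0.5262 -0.3135  0.0021] 0.72
conf 0.8 493
black top 49 [ 552.39392691 -313.38725359]
red 55 [ 549.89873628 -310.38712714]
pan 380 ((528.276611328125, -313.6426086425781), (68.3763656616211, 82.38953399658203), 79.46661376953125)
[ 485.55182 -349.84402] [ 570.725  -276.0379]
pos [ 0.6806 -0.0402  0.2598] F [0.6 0.6 0.2]
```

Run:
```python
from h import *
p,d=pic('top','t21.png'); P=pts('top',d); O=np.array([.562,-.013]); th=np.radians(-4); Rm=np.array([[np.cos(th),-np.sin(th)],[np.sin(th),np.cos(th)]])
def hist(o,th,bx,by,n):
    Rm=np.array([[np.cos(th),-np.sin(th)],[np.sin(th),np.cos(th)]]); q=(P[...,:2]-o)@Rm
    m=(q[...,0]>bx[0])&(q[...,0]<bx[1])&(abs(q[...,1])<by)&(P[...,2]>-.03)
    z=P[...,2][m]; g=p[m].min(-1); print(n,m.sum(),'z pct',np.round(np.percentile(z,[5,50,90,98]),3),'bright',np.percentile(g,[5,50,95]))
hist(O,th,(-.178,-.01),.047,'well')
hist(np.array([.525,-.309]),np.radians(-9),(-.034,.01),.024,'pan')
for c in('top','side'):
    if c=='side': q,_=pic('side','s21.png')
    show(c,'tablet1_c',9); 
    for r in bot.regions_of(c,'tablet1')[:8]:
        m=r['mask'];v,u=np.where(m);print(c,'reg',m.sum(),round(u.mean()),round(v.mean()),round(r['confidence'],2))
# bright discs in hopper, top view
u0,v0=proj('top',(.557,.307,.04)); v,u=np.mgrid[:384,:512]
pr=np.hypot(u-u0,v-v0)<26; hs=cv2.cvtColor(p,cv2.COLOR_RGB2HSV); w=(pr&(hs[...,1]<110)&(hs[...,2]>120)).astype(np.uint8)
k,l,s,c=cv2.connectedComponentsWithStats(w); print('hopper blobs',[(int(a[4]),b.round().tolist()) for a,b in zip(s[1:],c[1:])])
```

```text
well 2830 z pct [0.004 0.757 0.818 0.83 ] bright [ 49.    57.   226.55]
pan 166 z pct [0.002 0.008 0.012 0.015] bright [146.25 201.   215.  ]Traceback (most recent call last):
  File "<stdin>", line 12, in <module>
ValueError: it knows: ball_valve, box, hopper_rim, jar, lid, lid_nose, lid_tab, mat, pipe_tee, ridge, sample_bottle, scoop, scoop_grip, tablet1, tablet2, tablet3, tablet4, tablet5, tablet6, tablet7, tablet8, well
```

```bash
cat > hop.py <<'E'
from h import *
p,_=pic('top','t22.png'); q,_=pic('side','s22.png'); v,u=np.mgrid[:384,:512]
for c,im in(('top',p),('side',q)):
    show(c,'tablet1_c',9)
    for r in bot.regions_of(c,'tablet1_c')[:8]:
        m=r['mask'];b,a=np.where(m);print(c,'reg',m.sum(),round(a.mean()),round(b.mean()),round(r['confidence'],2))
    u0,v0=proj(c,(.557,.307,.045)); R=24 if c=='top' else 28
    pr=np.hypot(u-u0,v-v0)<R; hs=cv2.cvtColor(im,cv2.COLOR_RGB2HSV).astype(int); w=(pr&(hs[...,1]<120)&(hs[...,2]>110)).astype(np.uint8)
    k,l,s,cc=cv2.connectedComponentsWithStats(w); print(c,(u0,v0),'blobs',[(int(a[4]),b.round().tolist()) for a,b in zip(s[1:],cc[1:])])
    if c=='top':
        g=hs[int(v0)-24:int(v0)+25,int(u0)-24:int(u0)+25]
        for r in g[::1]: print(''.join('#' if t[1]<90 and t[2]>110 else '+' if t[1]<150 else '.' for t in r))
E
python3 hop.py
```

```text
top (np.float64(178.94750039004083), np.float64(147.76066003911959)) blobs [(47, [177.0, 135.0]), (43, [187.0, 138.0]), (47, [189.0, 150.0]), (51, [174.0, 153.0]), (22, [182.0, 170.0])]
####+.................................+#++#####++
###+...................................+#####++++
++......................................+########
#........................................+###+++#
+.........................................+####+#
...........................................####++
............................................#++##
............................................+++##
......................+++....................####
....................+####+...................++##
....................######+...................###
...................+#######...................+#+
...................########....+###+...........++
...................+#######...######+..........##
....................######+..+#######..........++
.....................####+...+#######...........+
.............................+######+...........+
..............................#####+............#
..............
[... 1045 characters left out ...]
..................................++++++
##+.......................................+++++++
###+.....................................++++++++
####++.................................++++++++++
######+...............................++++++++++#
#######++............................++++++++####
#########++.......................++++++++#######
###########++..................++################
###############+++.........++####################
#################################################
side tablet1_c [ 0.3572 -0.2127  0.0024] 0.37
side (np.float64(176.66537708623957), np.float64(244.742705602058)) blobs [(46, [173.0, 238.0]), (24, [184.0, 241.0]), (36, [164.0, 243.0]), (551, [176.0, 263.0])]
```

step_arm --increments '[[[0,-55,0],0,0],[[0,-110,0],0,0],[[0,-165,0],0,0],[[0,-165,0],0,0]]'

```text
t: 41.02
position: [0.679, -0.2133, 0.2596]
ee_rot: [0.999, -0.042, -0.0, 0.003]
force: [0.6, -0.2, -0.2]
opening: 0.0002
finger_force: 0.0
```

Run:
```python
from h import *
p,d=pic('top','t23.png'); P=pts('top',d); o=np.array([.562,-.013]); th=np.radians(-4); Rm=np.array([[np.cos(th),-np.sin(th)],[np.sin(th),np.cos(th)]])
q=(P[...,:2]-o)@Rm
m=(q[...,0]>-.18)&(q[...,0]<-.006)&(abs(q[...,1])<.05)
z=P[...,2][m]; print(m.sum(),np.round(np.percentile(z,[2,50,90,95,98]),3))
t=m&(P[...,2]>.014)&(P[...,2]<.03); print('tabletlike',t.sum(), np.round(q[t][:12]*1000))
show('top','tablet1_c',9)
```

```text
1377 [-0.002  0.005  0.01   0.012  0.013]
tabletlike 10 [[  -6.   45.]
 [ -10.   49.]
 [ -15.   23.]
 [ -33.   22.]
 [ -26.  -49.]
 [ -43.  -18.]
 [-100.   16.]
 [ -96.  -20.]
 [-102.   -2.]
 [-175.  -13.]]
top tablet1_c [ 0.5545 -0.0081 -0.0028] 0.41
```

step_arm --increments '[[[3,55,0],0,0],[[7,110,0],0,0],[[13,165,-30],0,0],[[13,193,-80],0,0],[[13,193,-120],0,0]]'

```text
t: 41.75
position: [0.693, -0.0024, 0.1381]
ee_rot: [0.999, -0.032, -0.001, -0.002]
force: [0.1, -0.5, -0.0]
opening: 0.0001
finger_force: 0.0
```

step_arm --increments '[[[0,0,-20],0,0],[[0,0,-50],0,0],[[0,0,-75],0,0],[[0,0,-80],0,0],[[0,0,-80],0,0]]'

```text
t: 42.38
position: [0.6944, -0.0113, 0.0604]
ee_rot: [0.999, -0.037, 0.001, -0.0]
force: [0.4, -0.3, 0.3]
opening: -0.0002
finger_force: 0.0
```

step_arm --increments '[[[-3,-6,-2],0,0],[[-20,-5,-2],0,0],[[-40,-4,-2],0,0],[[-60,-2,-2],0,0],[[-80,-1,-2],0,0]]'

```text
t: 43.0
position: [0.615, -0.0131, 0.0593]
ee_rot: [0.999, -0.037, 0.002, 0.0]
force: [0.9, -0.6, 1.0]
opening: 0.0001
finger_force: 0.6
```

step_arm --increments '[[[-20,1,0],0,0],[[-40,3,0],0,0],[[-60,4,0],0,0],[[-80,6,0],0,0],[[-100,7,0],0,0]]'

```text
t: 43.62
position: [0.5147, -0.0059, 0.0588]
ee_rot: [0.999, -0.037, 0.002, -0.0]
force: [0.5, -0.3, -0.9]
opening: -0.0001
finger_force: 0.3
```

step_arm --increments '[[[-6,0,0],0,0],[[-12,1,0],0,0],[[-18,1,0],0,0],[[-22,1,0],0,0],[[-24,2,0],0,0]]'

```text
t: 44.25
position: [0.4892, -0.0035, 0.0575]
ee_rot: [0.999, -0.037, -0.0, 0.0]
force: [0.2, -0.4, -0.6]
opening: -0.0
finger_force: 0.2
```

Run:
```python
from h import *
q,d=pic('side','s24.png')
for t in('lid_tab','lid','lid_nose'): show('side',t,1)
s=bot.read_state();print(s['position'],s['force'])
```

```text
side lid_tab [4.733e-01 1.000e-04 6.600e-02] 0.62
side lid [0.4738 0.0009 0.0513] 0.6
side lid_nose [ 0.5651 -0.0062  0.0506] 0.79
[ 0.48924541 -0.00332837  0.05743807] [ 0.19831398 -0.44936819 -0.03737996]
```

step_arm --increments '[[[-2,0,0],0,0],[[-4,0,0],0,0],[[-5,0,0],0,0],[[-5,0,0],0,0]]'

```text
t: 44.95
position: [0.4846, -0.0034, 0.0576]
ee_rot: [0.999, -0.037, -0.0, -0.0]
force: [0.1, 0.1, -0.1]
opening: -0.0
finger_force: 0.2
```

Run:
```python
from h import *
q,d=pic('side','s25.png')
for t in('lid_tab','lid','lid_nose'): show('side',t,1)
s=bot.read_state();print(s['position'],s['force'])
```

```text
side lid_tab [ 0.4689 -0.0019  0.0637] 0.83
side lid [0.4669 0.0016 0.0493] 0.9
side lid_nose [ 0.5602 -0.0102  0.0481] 0.56
[ 0.48459014 -0.00342477  0.05759423] [-0.27025036  0.0180056   0.13190867]
```

step_arm --increments '[[[-2,0,0],0,0],[[-4,0,0],0,0],[[-4,0,0],0,0]]'

```text
t: 45.52
position: [0.4837, -0.0032, 0.0581]
ee_rot: [0.999, -0.037, 0.003, -0.0]
force: [5.0, 1.3, -0.5]
opening: 0.0003
finger_force: 2.6
```

step_arm --increments '[[[-2,0,0],0,0],[[-4,0,0],0,0],[[-4,0,0],0,0],[[5,0,0],0,0],[[10,0,40],0,0]]'

```text
t: 46.15
position: [0.487, -0.0036, 0.0956]
ee_rot: [0.999, -0.037, -0.005, 0.001]
force: [0.2, -0.3, -0.2]
opening: 0.0
finger_force: 0.0
```

step_arm --increments '[[[0,0,60],0,0],[[0,-40,120],0,0],[[0,-100,150],0,0],[[0,-160,150],0,0],[[0,-180,150],0,0]]'

```text
t: 46.78
position: [0.4881, -0.187, 0.2479]
ee_rot: [0.999, -0.039, -0.001, 0.0]
force: [1.0, 0.2, 0.0]
opening: 0.0
finger_force: 0.0
```

Run:
```python
from h import *
p,d=pic('top','t26.png');P=pts('top',d);x,y,z=P[...,0],P[...,1],P[...,2]
reg=(x>.3)&(x<.56)&(abs(y)<.06)
tab=reg&(z>.068)&(z<.1); print(P[tab].mean(0),tab.sum())
for t in('lid','lid_nose','lid_tab','ridge','scoop'): show('top',t,1)
o=np.array([.562,-.013]); th=np.radians(-4); Rm=np.array([[np.cos(th),-np.sin(th)],[np.sin(th),np.cos(th)]]);q=(P[...,:2]-o)@Rm
for a in range(-180,0,30):
    m=(q[...,0]>a/1000)&(q[...,0]<(a+25)/1000)&(abs(q[...,1])<.045)&(z<.06); print(a,round(np.median(z[m])*1000,2),end=' ')
a=cv2.imread('pics/t1.png').astype(int)[:,:,::-1]; r=np.abs(a-p.astype(int)).max(-1)[85:215,240:305]; print('\ndiff px>40',(r>40).sum(),np.argwhere(r>40)[:10].tolist())
# orange rows
for im in(a.astype(np.uint8),p):
    hs=cv2.cvtColor(im,cv2.COLOR_RGB2HSV); m=np.zeros(hs.shape[:2],bool); m[135:165,250:300]=True
    m&=(hs[...,0]<18)&(hs[...,1]>120); print('orange',m.sum(),np.argwhere(m).mean(0))
q,d=pic('side','s26.png'); tilt(); show('side','lid_nose',1); show('side','lid',1)
```

```text
[0.46921647 0.00064442 0.0786658 ] 58
top lid [ 0.4672 -0.0015  0.043 ] 0.73
top lid_nose [ 0.5593 -0.0069  0.0462] 0.88
top lid_tab [ 0.4635 -0.      0.0664] 0.55
top ridge [ 0.5696 -0.0066  0.0463] 0.77
-180 50.15 -150 50.07 -120 49.88 -90 49.86 -60 50.63 -30 50.08 
diff px>40 36 [[62, 16], [62, 17], [62, 18], [62, 19], [62, 20], [62, 21], [62, 22], [62, 23], [63, 26], [63, 27]]
orange 100 [145.75 270.84]
orange 98 [145.74489796 270.98979592]
pos [ 0.4906 -0.182   0.2474] F [ 0.   0.3 -0.4]
0.73 0.94 [ 0.544 -0.515 -0.002] [ 0.553 -0.315  0.11 ] tilt 10.343328030837577
side lid_nose [ 0.5597 -0.0082  0.0476] 0.77
side lid [0.4663 0.002  0.0464] 0.94
```

```bash
python3 -c "
from bench import bot
print(bot.sign_off())"
```

```text
the job is handed in; nothing more can be done
None
```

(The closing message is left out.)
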